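# Eject the worn cutting pad of a paper drill with its pin lever

### The job

The round white cutting pad in the base of the paper drill is worn out and sits tight and flush in its bore: slide the foot of the red-handled pin lever under the front of the base until its stop lugs butt, feel for the hidden ejector slot beneath the pad, which may lie a little to either side, and press the handle down until the pad stands well proud of the deck. Then draw the lever out and leave it lying on its foot on the desk, clear of the machine, reach in under the drill bit, take the raised pad with the gripper and lay it in the yellow waste dish. Do not push the other things on the desk about and do not lean hard on the machine.

Things in the scene. Friction and masses are not known exactly. Their poses are not given: they have to be found in the camera images.
- bore (a point): Centre of the paper drill's bore, level with its deck, 48 mm above the desk. x points from the machine's open front to its column at the back, z up. The bore is 14 mm deep and holds the worn pad flush; spring plungers in its wall clamp the pad by friction: some 5 to 10 N shift it and it stays at the height it is pushed to. A 12 mm high back gauge stands on the deck 48 mm behind the bore.
- front_edge (a point): Middle of the upper front edge of the drill's base, 40 mm in front of the bore; axes as the bore's. The base is 220 mm wide and 270 mm deep, its front upright, its underside 30 mm above the desk, open beneath between feet 92 mm either side of the middle.
- bit_tip (a point): Tip of the drill bit (8 mm thick) over the bore, 82 mm above the deck. Above it the chuck (22 mm across, from 100 mm above the deck), the nose (48 mm, from 118 mm) and the head (120 mm wide, from 150 mm, its front 26 mm in front of the bore axis). The column is 110 mm behind the bore axis. So a gripper reaches the pad only with the hand leaning out to the front, 35 to 45 degrees from upright.
- pad_center (a point): Centre of the worn cutting pad, a white plastic disc 36 mm across and 14 mm thick, about 22 g; z along its axis. Seated flush, its centre is 7 mm below the deck. Fully levered up it stands about 9 mm proud.
- lever_grip (a point): Place to hold the pin lever, on the middle height of its red handle, 50 mm above the desk when the lever lies flat on its foot. The lever's x points along it to the toe, z up. The handle, 16 mm wide and 16 mm high, is level and runs from 62 mm behind this point to 22 mm ahead of it. 0.18 to 0.29 kg, heavier at the foot.
- lever_heel (a point): Rear lower edge of the lever's foot, on the desk, 60 mm ahead of the grip and 50 mm below it; axes as the grip's. The foot (34 mm wide, 10 mm thick) runs from here 62 mm ahead to the toe. Pressing the handle down rocks the lever on this edge and lifts the pin: it meets the pad after about 0.14 rad; at about 0.33 rad the handle's end is on the desk. Let go, it falls back on its foot.
- lever_lugs (a point): Front faces of the lever's two upright stop lugs (38 mm high, 5 mm ahead of the heel). Butted against the front of the base, square to it, they set the pin's depth under the ejector slot in the 4 mm plate that carries the pad. The slot, 26 mm front to back and 13 mm wide, cannot be seen; it lies up to 6 mm to either side of the bore's middle, differently each time.
- lever_pin (a point): End of the lever's upright pin (8 mm thick, flat-ended), 52 mm ahead of the heel and 26 mm above the desk when the foot lies flat, so that it passes 4 mm beneath the base. Axes as the grip's. If the pin misses the slot, the underside stops it after 0.07 rad of rocking: let the handle up, move a few mm sideways and try again.
- dish_in (a point): Middle of the inner floor of the yellow waste dish, a fixed open tray 110 mm (its x) by 130 mm (its y), with 4 mm walls 28 mm high; the floor is 5 mm above the desk.
- spare_pad: Blue fresh pad lying on the desk, 36 mm across, 14 mm high; origin under its middle. To be left alone.
- seal: Stone seal on a round red stand, 64 mm across, 68 mm high; origin under its middle. To be left alone.
- stapler: Blue and black stapler, 140 by 36 mm, 60 mm high; origin under its middle. To be left alone.
- coinroll0: Paper roll of coins standing up, 25 mm across, 46 mm high; origin under its middle. To be left alone.
- coinroll1: A second such coin roll. To be left alone.
- brush: Wooden chip brush lying flat, 150 mm long, 14 mm high; origin under the neck. To be left alone.

How it is judged:
On the way, in this order (a step that is already met when the one before it is completed fails the run):
1. the lever's pin pushes the pad up from below until it stands at least 5 mm proud of the deck (the pin reaching up through the slot into the bore), without the fingers on the pad (z of pad_center in the frame of bore above -0.002 m and horizontal distance between lever_pin and bore below 0.018 m and z of lever_pin in the frame of bore above -0.014 m and contact force between the fingers and pad below 0.1 N), for 0.05 s.
2. the fingers lift the pad right out of its bore (z of pad_center in the frame of bore above 0.01 m and contact force between the fingers and pad above 0.5 N), for 0.05 s.
At the end, for the whole second after the job is handed in: The worn pad lies at rest inside the yellow dish, and the lever lies at rest on its foot on the desk, all of it clear of the drill (its pin at least 50 mm in front of the bore, or 125 mm to the side, so that the toe no longer reaches under the base) (x of pad_center in the frame of dish_in between -0.048 and 0.048 m and y of pad_center in the frame of dish_in between -0.058 and 0.058 m and height (world z) of pad_center below 0.03 m and linear speed of each of pad, lever below 0.02 m/s and (x of lever_pin in the frame of bore below -0.05 m or x of lever_pin in the frame of bore above 0.25 m or y of lever_pin in the frame of bore below -0.125 m or y of lever_pin in the frame of bore above 0.125 m) and angle between lever_grip's own z axis and vertical below 0.15 rad and height (world z) of lever_grip below 0.06 m); the robot touches nothing.
It fails at once if a bystander (spare blue pad, seal, stapler, coin rolls or brush) is moved more than 30 mm (distance of any of spare_pad, seal, stapler, coinroll0, coinroll1, brush from where it was at the start of the episode above 0.03 m).
It fails at once if the robot bears on the drill with more than 60 N (contact force between any of the arm, the fingers and drill above 60 N).
It also fails if it takes over 69 s, if anything falls off the work surface, if the arm or the gripper's body presses on something with over 40 N, if the wrist force passes 120 N, or if a joint passes its speed limit or range.

### The arm

A 7-joint arm with a two-finger parallel gripper is mounted at the origin on the work surface. World frame = base frame: x ahead of the robot, y to its left, z up, the work surface at z = 0. Lengths are in m, angles in rad, forces in N, time in s.
With the tool pointing down it reaches from about 0.4 to 0.875 m from the base axis. Payload 19.3 kg.
Tool frame: the origin (TCP) lies midway between the tips of the shut fingers; the grasp point (between the pads) lies 19 mm behind it; x points along the fingers, y is the direction in which the jaws open and shut, and the axes are right-handed (so a half turn about x gives the same grasp; the last joint's range is limited). The gripper opens to 85 mm and grips with 20 to 120 N. Pads are 22 mm wide; open, the fingers measure 114 mm over their backs; the gripper's body (76 mm by 85 mm) begins 54 mm behind the grasp point. The pads swing forward as they close: fully open they stand 13 mm farther back than shut.
Start: joints at [-1.315, 0.521, -0.036, 1.599, 0.021, 1.021, -0.113], TCP at [0.2, 0.592, 0.231] pointing down, gripper open.
Joint ranges: [-2.91, 2.91], [-0.3, 2.13], [-1.5, 1.42], [0.17, 2.43], [-1.26, 4.41], [0.16, 1.93], [-2.52, 2.52]. Speed limits (rad/s): [1.89, 1.89, 2.39, 2.39, 3.01, 3.01, 3.01].

### API

Orientations are given as [roll, pitch, yaw] about the fixed x, y, z axes, in that order (R = Rz(yaw) Ry(pitch) Rx(roll)).
In Python, from workcell import telemetry, vision, workorder gives the robot as it stands. The module is installed in compiled form; this text tells all that it offers.
- The arm moves only by the tool play_rows, never from a script. Its argument "deltas" is a list of rows, each a list of 7 numbers: the shift along the world's x, y, z in mm, then the turn, a rotation vector about the world's x, y, z in degrees, then the finger opening in mm, from 0 to 85.4. In form: [[x, y, z, wx, wy, wz, jaw], ...]. A call has 1 to 8 rows; each row shifts and turns the commanded pose from where the row before left it; what a row does not reach is not made up. A row lasts 1/8 s, in which the tool goes at most 62.5 mm and 10.7 degrees, less where a joint would pass 70% of its speed; a pose out of reach is approached as far as the arm can. A call with a gripper value outside its range is refused whole. The fingers move at their own pace and stop on an object; "grip_force" is the grip in N (left out, the last holds). Time passes only in rows, so rows that do not move let the fingers close. It gives the time, the measured TCP pose, the force and the opening at its end, in the units of the state.
- telemetry.observe(): the state, without advancing time (a new reading comes with each control period).
- vision.grab_frame(name): name is "scene" or "side" or "wrist"; returns the picture (384x512x3 uint8, red, green, blue); there is no depth.
- vision.camera_info(name): a dict with "mtx" (3x3 intrinsics, pixels), "k1" (the pictures are not rectified: a ray, as slopes to the right and down, at radius r is drawn at 1 + k1 r^2 times it, then the intrinsics apply), "rvec" (rotation vector, rad) and "tvec" (3), from world to camera coordinates, as OpenCV has them. Camera axes: x right, y down, z forward; pixel columns grow to the right and rows downward; lengths in m; the calibration is good to about 2 mm. A picture is of the moment at which its call begins: read the wrist's pose just before it. camera_info takes no time and is no camera call; for the wrist camera it gives the pose at the moment of the call.
- workorder.job_done(): hands the job in, once; it reports no verdict.
The state is a dict: "clock": time; "qpos": joint angles; "qd": joint speeds; "joint_efforts": joint torques, N m; "position": TCP position; "tool_rot": TCP orientation; "force": force on the tool from outside, world axes, zero at the start; "moment": the same for the moment, N m; "grip_width": finger opening in m.
Only numpy, scipy, OpenCV 4.12 (cv2) and the standard library are available. Lean on these libraries where they do the work, as an engineer would, in place of code of your own. Each camera call takes 0.05 s, during which the arm holds its last target. There are 200 camera calls.

## Working session

There is one attempt and no reset: what is moved stays moved. The work goes in short steps, Python scripts to look and compute and a tool call to move; the robot and the scene stay as the last step left them, time stands still between calls to the robot, and variables do not carry over. Pictures are saved under pics/ and viewed, about 8 in all and at most 12, crops included, and the job is handed in when it is done.

Besides the shell and the picture viewer there is one more tool, called after ">>>" as name(argument=value, ...) on one line, values as JSON. play_rows: Moves the arm, as the interface text tells. Its arguments: {"type":"object","properties":{"deltas":{"type":"array","items":{"type":"array","items":{"type":"number"}}},"grip_force":{"type":"number"}},"required":["deltas"]}

```bash
mkdir -p pics; cat > h.py <<'E'
import numpy as np, cv2
from workcell import telemetry, vision, workorder
def grab(n,f=None):
    im=vision.grab_frame(n)
    if f: cv2.imwrite('pics/'+f,im[:,:,::-1])
    return im
def cam(n):
    c=vision.camera_info(n); R=cv2.Rodrigues(np.array(c['rvec'],float))[0]
    return np.array(c['mtx'],float),c['k1'],R,np.array(c['tvec'],float).ravel()
def ray(C,uv):
    K,k,R,t=C
    p=cv2.undistortPoints(np.array([[uv]],float),K,np.array([k,0,0,0.]))[0,0]
    return -R.T@t, R.T@np.array([p[0],p[1],1])
def plane(C,uv,z):
    o,d=ray(C,uv); return o+d*(z-o[2])/d[2]
def proj(C,P):
    K,k,R,t=C
    return cv2.projectPoints(np.array(P,float).reshape(-1,1,3),cv2.Rodrigues(R)[0],t,K,np.array([k,0,0,0.]))[0][:,0]
def tri(obs):
    A=np.zeros((3,3));b=np.zeros(3)
    for C,uv in obs:
        o,d=ray(C,uv); d=d/np.linalg.norm(d); M=np.eye(3)-np.outer(d,d); A+=M;b+=M@o
    return np.linalg.solve(A,b)
E
python3 - <<'E'
from h import *
s=telemetry.observe();print({k:np.round(v,3).tolist() for k,v in s.items()})
ims=[grab(n,n+'0.png') for n in ('scene','side','wrist')]
for n in ('scene','side','wrist'):
    C=cam(n);print(n,np.round(-C[2].T@C[3],3),np.round(C[2][2],3),C[0][0,0],C[1])
E
```

```text
{'clock': 0.0, 'qpos': [-1.315, 0.522, -0.036, 1.6, 0.021, 1.021, -0.113], 'qd': [-0.001, -0.001, 0.001, -0.0, 0.001, -0.001, -0.001], 'joint_efforts': [0.001, -92.711, 1.98, -36.993, 0.018, 0.008, -0.0], 'position': [0.2, 0.592, 0.231], 'tool_rot': [-1.54, 1.57, -1.866], 'force': [-0.227, 0.149, 0.434], 'moment': [-0.019, 0.056, 0.028], 'grip_width': 0.085}
scene [ 0.918 -0.348  1.077] [-0.38   0.258 -0.888] 388.45457595339786 -0.12654797235791726
side [ 0.112 -0.689  0.645] [ 0.442  0.68  -0.584] 377.466838573521 -0.1155043658010684
wrist [0.137 0.614 0.374] [ 0.248 -0.085 -0.965] 266.8197253006163 -0.026639111925872382
```

View pics/scene0.png

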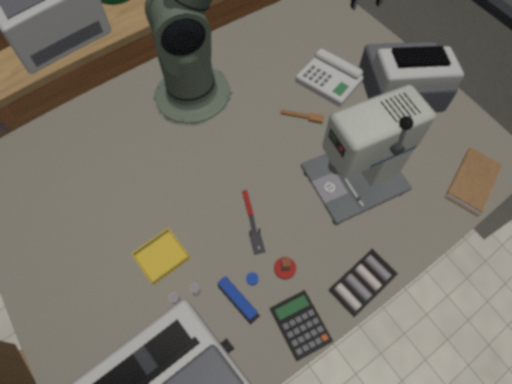

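View pics/side0.png

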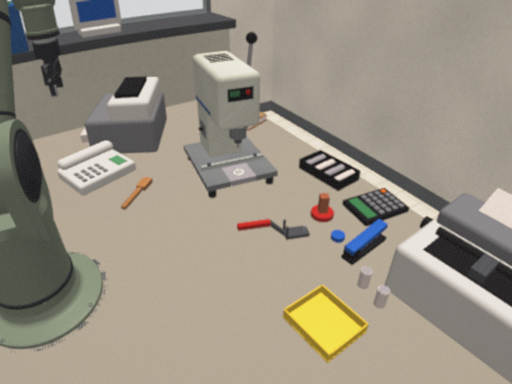

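The scene view shows the lever (red handle at 249,203, foot at 257,242), the drill (deck at 330,190), the dish (160,255) and the blue pad (252,279). The side view shows the pad ring at (238,172) and the lever at (255,224)–(297,232). Next I measure by masks.

```bash
cat > m.py <<'E'
from h import *
S={n:cv2.imread(f'pics/{n}0.png')[:,:,::-1] for n in('scene','side')}
Cs={n:cam(n) for n in S}
hsv={n:cv2.cvtColor(np.ascontiguousarray(S[n]),cv2.COLOR_RGB2HSV) for n in S}
def blobs(n,lo,hi,amin=25):
    m=cv2.inRange(hsv[n],lo,hi); k,l,st,ce=cv2.connectedComponentsWithStats(m)
    for i in range(1,k):
        if st[i,4]>=amin:
            r=cv2.boxPoints(cv2.minAreaRect(np.argwhere(l==i)[:,::-1].astype(np.float32)))
            yield st[i,4],ce[i],r
for n in S:
    print(n)
    for nm,lo,hi,z in(('red',(0,150,90),(6,255,255),.05),('red2',(172,150,90),(180,255,255),.05),('yellow',(22,150,120),(33,255,255),.015),('blue',(105,150,80),(125,255,255),.014)):
        for a,c,r in blobs(n,lo,hi):
            print(nm,a,c.round(1),'@z',z,plane(Cs[n],c,z).round(3)[:2],'box',r.round(0).tolist())
E
python3 - <<'E'
exec(open('m.py').read())
for n,uv in(('scene',(330,190)),('side',(238,172))):
    print(n,plane(Cs[n],uv,.048).round(4))
a=cv2.resize(S['scene'][140:260,220:420],None,fx=3.5,fy=3.5,interpolation=cv2.INTER_CUBIC)
b=cv2.resize(S['side'][120:250,170:330],None,fx=4,fy=4,interpolation=cv2.INTER_CUBIC)
cv2.imwrite('pics/a.png',a[:,:,::-1]);cv2.imwrite('pics/b.png',b[:,:,::-1])
E
```

```text
scene
red 62 [247.4 203.1] @z 0.05 [ 0.498 -0.095] box [[243.0, 192.0], [245.0, 192.0], [252.0, 214.0], [249.0, 214.0]]
red 167 [284.1 270.3] @z 0.05 [ 0.721 -0.127] box [[274.0, 275.0], [277.0, 259.0], [295.0, 263.0], [292.0, 279.0]]
blue 42 [252.  278.6] @z 0.014 [ 0.683 -0.206] box [[248.0, 275.0], [255.0, 275.0], [255.0, 282.0], [248.0, 282.0]]
blue 295 [239.6 300.4] @z 0.014 [ 0.713 -0.268] box [[220.0, 284.0], [226.0, 279.0], [256.0, 313.0], [249.0, 318.0]]
side
red 223 [321.6 213.6] @z 0.05 [ 0.668 -0.153] box [[310.0, 218.0], [312.0, 204.0], [333.0, 208.0], [331.0, 222.0]]
red 193 [253.6 224.1] @z 0.05 [ 0.5   -0.094] box [[237.0, 223.0], [270.0, 219.0], [270.0, 225.0], [238.0, 229.0]]
yellow 3514 [324.8 321.9] @z 0.015 [ 0.478 -0.389] box [[280.0, 314.0], [319.0, 276.0], [370.0, 327.0], [331.0, 365.0]]
blue 643 [95.7  9.4] @z 0.014 [1.032 3.91 ] box [[77.0, 2.0], [112.0, -3.0], [115.0, 16.0], [80.0, 21.0]]
blue 278 [16.7 30.9] @z 0.014 [0.172 3.343] box [[3.0, 6.0], [16.0, 3.0], [27.0, 49.0], [13.0, 53.0]]
blue 539 [365.7 236.4] @z 0.014 [ 0.735 -0.252] box [[343.0, 248.0], [379.0, 217.0], [387.0, 226.0], [352.0, 257.0]]
blue 107 [337.6 235.6] @z 0.014 [ 0.677 -0.211] box [[332.0, 231.0], [343.0, 231.0], [343.0, 241.0], [332.0, 241.0]]
scene [0.6028 0.1326 0.048 ]
side [0.5925 0.1344 0.048 ]
```

View pics/a.png

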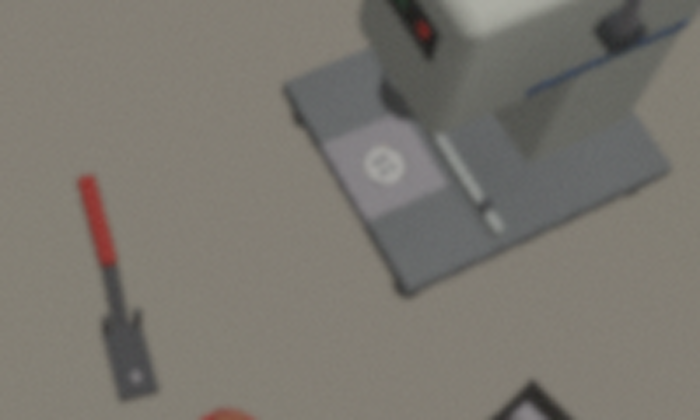

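View pics/b.png

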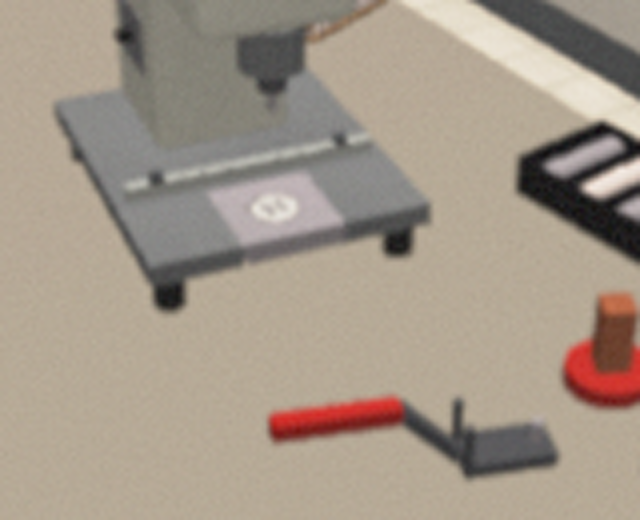

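```bash
python3 - <<'E'
exec(open('m.py').read())
A=lambda x,y:((x+.5)/3.5-.5+220,(y+.5)/3.5-.5+140)
B=lambda x,y:((x+.5)/4-.5+170,(y+.5)/4-.5+120)
a,b=Cs['scene'],Cs['side']
for nm,p,q,z in(('pad',A(384,165),B(275,207),.048),('cornL',A(287,88),B(155,272),.048),('cornR',A(405,288),B(430,208),.048),('red rear',A(87,178),B(273,424),.052),('red front',A(109,264),B(404,406),.052),('toe',A(140,392),B(553,455),.01),('heel',A(119,325),B(468,470),.005),('pin',A(137,377),B(540,423),.026),):
    print(nm,'tri',tri([(a,p),(b,q)]).round(4),'S',plane(a,p,z).round(4)[:2],'V',plane(b,q,z).round(4)[:2])
C=cam('side')
for nm,uv in(('c0',(365,288)),('c1',(382,306))): print(nm,plane(C,uv,0).round(3))
for uv in((280,314),(319,276),(370,327),(331,365)):print(plane(C,uv,.028).round(3))
s=telemetry.observe();print(s['tool_rot'])
E
```

```text
scene
red 62 [247.4 203.1] @z 0.05 [ 0.498 -0.095] box [[243.0, 192.0], [245.0, 192.0], [252.0, 214.0], [249.0, 214.0]]
red 167 [284.1 270.3] @z 0.05 [ 0.721 -0.127] box [[274.0, 275.0], [277.0, 259.0], [295.0, 263.0], [292.0, 279.0]]
blue 42 [252.  278.6] @z 0.014 [ 0.683 -0.206] box [[248.0, 275.0], [255.0, 275.0], [255.0, 282.0], [248.0, 282.0]]
blue 295 [239.6 300.4] @z 0.014 [ 0.713 -0.268] box [[220.0, 284.0], [226.0, 279.0], [256.0, 313.0], [249.0, 318.0]]
side
red 223 [321.6 213.6] @z 0.05 [ 0.668 -0.153] box [[310.0, 218.0], [312.0, 204.0], [333.0, 208.0], [331.0, 222.0]]
red 193 [253.6 224.1] @z 0.05 [ 0.5   -0.094] box [[237.0, 223.0], [270.0, 219.0], [270.0, 225.0], [238.0, 229.0]]
yellow 3514 [324.8 321.9] @z 0.015 [ 0.478 -0.389] box [[280.0, 314.0], [319.0, 276.0], [370.0, 327.0], [331.0, 365.0]]
blue 643 [95.7  9.4] @z 0.014 [1.032 3.91 ] box [[77.0, 2.0], [112.0, -3.0], [115.0, 16.0], [80.0, 21.0]]
blue 278 [16.7 30.9] @z 0.014 [0.172 3.343] box [[3.0, 6.0], [16.0, 3.0], [27.0, 49.0], [13.0, 53.0]]
blue 539 [365.7 236.4] @z 0.014 [ 0.735 -0.252] box [[343.0, 248.0], 
[... 233 characters left out ...]
ornL tri [0.4834 0.1178 0.0425] S [0.4847 0.1166] V [0.4804 0.1086]
cornR tri [0.6927 0.0777 0.047 ] S [0.6915 0.0793] V [0.692  0.0736]
red rear tri [ 0.4617 -0.081   0.0539] S [ 0.4598 -0.0793] V [ 0.4632 -0.0807]
red front tri [ 0.5379 -0.1105  0.0545] S [ 0.5361 -0.1088] V [ 0.5401 -0.1095]
toe tri [ 0.6295 -0.1452 -0.0008] S [ 0.6295 -0.1427] V [ 0.6222 -0.1598]
heel tri [ 0.5725 -0.1274  0.0015] S [ 0.5697 -0.1225] V [ 0.5717 -0.1375]
pin tri [ 0.6226 -0.1418  0.0247] S [ 0.622  -0.1405] V [ 0.622  -0.1447]
c0 [ 0.62  -0.364  0.   ]
c1 [ 0.615 -0.42   0.   ]
[ 0.408 -0.332  0.028]
[ 0.539 -0.297  0.028]
[ 0.535 -0.453  0.028]
[ 0.419 -0.471  0.028]
[-1.51186231  1.56997791 -1.83768006]
```

```bash
cat >> h.py <<'E'
from scipy.spatial.transform import Rotation as Ro
def st():
    s=telemetry.observe(); R=Ro.from_euler('xyz',s['tool_rot']).as_matrix()
    print('t',round(s['clock'],2),'p',np.round(np.array(s['position'])*1000,1),'xt',R[:,0].round(3),'yt',R[:,1].round(3),'jawyaw',round(np.degrees(np.arctan2(R[1,1],R[0,1])),2),'w',round(s['grip_width']*1000,1),'F',np.round(s['force'],1),'M',np.round(s['moment'],2)); print('q',np.round(s['qpos'],2))
    return s,R
E
python3 -c "
from h import *
st()"
```

```text
t 0.15 p [200.  591.9 230.9] xt [-0.    -0.001 -1.   ] yt [ 0.32   0.947 -0.001] jawyaw 71.33 w 85.4 F [-0.2 -0.5 -0. ] M [ 0.03 -0.01 -0.02]
q [-1.32  0.52 -0.04  1.6   0.02  1.02 -0.11]
```

>>> play_rows(deltas=[[30, -50, 4, 0, 0, 0, 85], [30, -55, 4, 0, 0, 0, 85], [30, -55, 4, 0, 0, 0, 85], [30, -55, 4, 0, 0, 0, 85], [20, -60, 4, 0, 0, 0, 85], [15, -60, 4, 0, 0, 0, 85], [15, -60, 0, 0, 0, 0, 85], [15, -55, 0, 0, 0, 0, 85]])

```text
clock: 1.15
position: [0.3845, 0.1416, 0.2554]
tool_rot: [1.045, 1.57, 0.719]
force: [0.8, -0.3, 0.5]
grip_width: 0.0852
```

```bash
python3 -c "
from h import *
st()"
```

```text
t 1.15 p [384.5 141.6 255.4] xt [ 0.  0. -1.] yt [0.32  0.947 0.   ] jawyaw 71.32 w 85.2 F [ 0.8 -0.3  0.5] M [ 0.04 -0.08  0.01]
q [-0.63  0.14  0.15  2.1  -0.03  0.9   0.78]
```

>>> play_rows(deltas=[[8, -30, 0, 0, 0, -10.7, 85], [8, -30, 0, 0, 0, -10.7, 85], [8, -30, 0, 0, 0, -10.7, 85], [8, -30, 0, 0, 0, -10.7, 85], [8, -30, 0, 0, 0, -10.7, 85], [8, -30, 0, 0, 0, -10.7, 85], [8, -30, 0, 0, 0, -10.7, 85], [8, -10, 0, 0, 0, -10.7, 85]])

```text
clock: 2.15
position: [0.4484, -0.078, 0.2552]
tool_rot: [0.184, 1.57, -1.644]
force: [-0.6, 1.1, 0.2]
grip_width: 0.085
```

>>> play_rows(deltas=[[8, 0, 0, 0, 0, -10.7, 85], [8, 0, 0, 0, 0, -10.7, 85], [8, 0, 0, 0, 0, -10.7, 85], [8, 0, 0, 0, 0, -10.7, 85], [8, 0, -10, 0, 0, -10.7, 85], [8, 0, -10, 0, 0, -10.7, 85], [8, -10, -15, 0, 0, -10.7, 85], [8, -14, -15, 0, 0, -10.7, 85]])

```text
clock: 3.15
position: [0.5127, -0.1002, 0.2046]
tool_rot: [-1.595, 1.571, 1.369]
force: [0.8, -0.4, 0.6]
grip_width: 0.0852
```

>>> play_rows(deltas=[[5, 0, -10, 0, 0, -10.7, 85], [0, 0, 0, 0, 0, 0, 85]])

```text
clock: 3.4
position: [0.5171, -0.1003, 0.1944]
tool_rot: [0.828, 1.569, -2.671]
force: [-0.3, 0.7, 0.1]
grip_width: 0.0851
```

```bash
python3 - <<'E'
from h import *
s,R=st(); im=grab('wrist','w1.png'); C=cam('wrist')
for P in((.517,-.102,.058),(.459,-.080,.058),(.622,-.1415,.026)): print(proj(C,P).round(0))
cv2.imwrite('pics/w1b.png',cv2.resize(im,None,fx=1.5,fy=1.5)[:,:,::-1])
h=cv2.cvtColor(im,cv2.COLOR_RGB2HSV)
m=cv2.inRange(h,(0,150,60),(7,255,255))|cv2.inRange(h,(173,150,60),(180,255,255))
k,l,sta,ce=cv2.connectedComponentsWithStats(m)
for i in range(1,k):
    if sta[i,4]>300:
        r=cv2.boxPoints(cv2.minAreaRect(np.argwhere(l==i)[:,::-1].astype(np.float32)))
        print(sta[i],r.round(0).tolist(),[plane(C,p,.058).round(4)[:2].tolist() for p in r])
E
```

```text
t 3.4 p [ 517.1 -100.3  194.4] xt [-0.002 -0.001 -1.   ] yt [-0.35  -0.937  0.001] jawyaw -110.51 w 85.1 F [-0.3  0.7  0.1] M [-0.04  0.02 -0.03]
q [-0.51  0.56  0.84  1.92 -0.53  0.9  -1.33]
[[260. 187.]]
[[259. 240.]]
[[260.  80.]]
[ 175    0   60   45 1620] [[175.0, 44.0], [175.0, 0.0], [234.0, 0.0], [234.0, 44.0]] [[0.6759, -0.0748], [0.7096, -0.09], [0.6904, -0.1407], [0.6561, -0.1272]]
[252 166  14  73 954] [[252.0, 166.0], [265.0, 166.0], [265.0, 238.0], [252.0, 238.0]] [[0.5412, -0.1022], [0.5364, -0.115], [0.4591, -0.087], [0.4642, -0.0732]]
```

View pics/w1b.png

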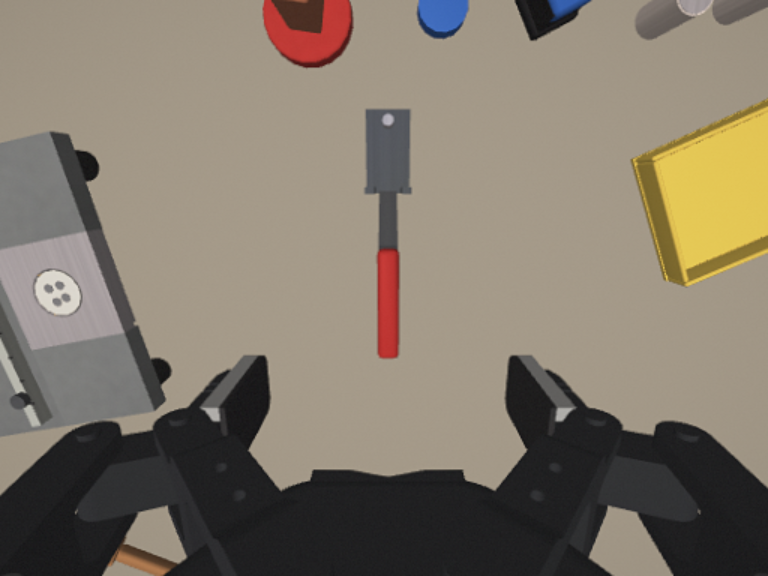

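```bash
python3 - <<'E'
from h import *
s,R=st(); C=cam('wrist'); im=cv2.imread('pics/w1.png')[:,:,::-1]
for nm,p,z in(('pad',(38.3,194.5),.048),('f1',(35,89),.048),('f2',(100,270),.048),('mid',(67.5,170),.048)): print(nm,plane(C,p,z).round(4))
for nm,P in (('dish',(.475,-.388,.005)),): print(proj(C,P))
E
```

```text
t 3.45 p [ 517.1 -100.3  195. ] xt [-0.001 -0.001 -1.   ] yt [-0.347 -0.938  0.001] jawyaw -110.32 w 85.1 F [-0.3  0.2 -0.4] M [ 0.02 -0.02  0.01]
q [-0.51  0.55  0.84  1.92 -0.52  0.9  -1.33]
pad [0.5946 0.1393 0.048 ]
f1 [0.6936 0.0809 0.048 ]
f2 [0.4846 0.1197 0.048 ]
mid [0.6072 0.0922 0.048 ]
[[487.87667364 130.21707684]]
```

>>> play_rows(deltas=[[2, -1, -40, 0, 0, 0, 60], [0, 0, -40, 0, 0, 0, 50], [0, 0, -40, 0, 0, 0, 50], [0, 0, -30, 0, 0, 0, 50], [0, 0, -10, 0, 0, 0, 50], [0, 0, 0, 0, 0, 0, 10], [0, 0, 0, 0, 0, 0, 5], [0, 0, 0, 0, 0, 0, 5]], grip_force=80)

```text
clock: 4.45
position: [0.5198, -0.1013, 0.0362]
tool_rot: [-2.698, 1.569, 0.085]
force: [-2.8, 0.5, 6.1]
grip_width: 0.0144
```

>>> play_rows(deltas=[[0, 0, 0, 0, 0, 0, 5], [0, 0, 0, 0, 0, 0, 5]])

```text
clock: 4.7
position: [0.5197, -0.1013, 0.036]
tool_rot: [-2.627, 1.57, 0.156]
force: [-2.1, 0.6, 7.9]
grip_width: 0.0147
```

```bash
python3 - <<'E'
from h import *
s,R=st()
E
```

```text
t 4.7 p [ 519.7 -101.3   36. ] xt [ 0.001  0.    -1.   ] yt [-0.351 -0.936 -0.001] jawyaw -110.54 w 14.7 F [-2.1  0.6  7.9] M [ 0.08  0.26 -0.03]
q [-0.33  0.78  0.58  2.01 -0.77  0.59 -1.14]
```

>>> play_rows(deltas=[[0, 0, 6, 0, 0, 0, 5], [4, 6, 0, 0, 0, 10, 5], [4, 6, 0, 0, 0, 10, 5], [4, 6, 0, 0, 0, 10, 5], [4, 6, 0, 0, 0, 10, 5], [4, 6, 0, 0, 0, 10, 5], [4, 6, 0, 0, 0, 10, 5], [4, 6, 0, 0, 0, 10, 5]])

```text
clock: 5.7
position: [0.5475, -0.0592, 0.0417]
tool_rot: [1.014, 1.57, -1.259]
force: [0.4, -0.7, -3.5]
grip_width: 0.014
```

>>> play_rows(deltas=[[4, 6, 0, 0, 0, 10, 5], [4, 6, 0, 0, 0, 10, 5], [4, 6, 0, 0, 0, 10, 5], [2, 2, 0, 0, 0, 0, 5], [0, 0, 0, 0, 0, 0, 5]])

```text
clock: 6.32
position: [0.5614, -0.0395, 0.0414]
tool_rot: [0.416, 1.571, -1.343]
force: [-0.9, -0.8, -2.9]
grip_width: 0.0141
```

```bash
python3 - <<'E'
from h import *
s,R=st(); im=grab('wrist','w2.png'); C=cam('wrist'); im2=grab('side','s2.png')
C2=cam('side')
a=cv2.resize(im,None,fx=1.1,fy=1.1); b=cv2.resize(im2[130:270,170:330],None,fx=2.6,fy=2.6,interpolation=cv2.INTER_CUBIC)
H=max(a.shape[0],b.shape[0]); 
cv2.imwrite('pics/v2.png',cv2.resize(im,None,fx=1.5,fy=1.5)[:,:,::-1])
x=np.array([np.cos(np.radians(79.5)),np.sin(np.radians(79.5)),0]); g=np.array(s['position'])*[1,1,0]+[0,0,.05]
print('pin exp',proj(C,g+x*.112-[0,0,.024]),'toe',proj(C,g+x*.122-[0,0,.04]))
E
```

```text
t 6.33 p [561.4 -39.5  41.4] xt [ 0. -0. -1.] yt [ 0.982 -0.187  0.   ] jawyaw -10.8 w 14.1 F [-0.9 -0.8 -2.9] M [-0.22  0.06 -0.  ]
q [-0.16  0.71  0.17  1.9  -0.21  0.55 -0.03]
pin exp [[256.94955582  36.08152003]] toe [[256.98962448  25.78583618]]
```

View pics/v2.png

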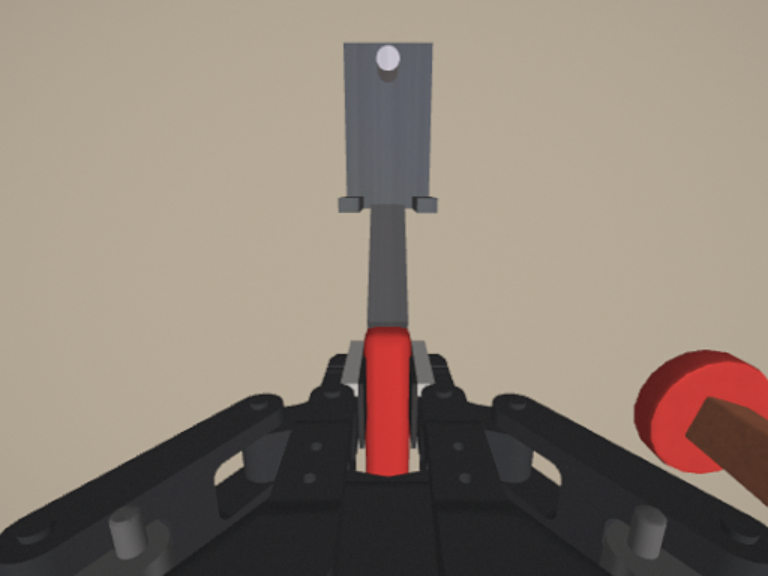

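>>> play_rows(deltas=[[0, 0, -5.5, 0, 0, 0.3, 5], [4.5, 24.5, 0, 0, 0, 0, 5], [4.5, 24.5, 0, 0, 0, 0, 5], [2.7, 14.8, 0, 0, 0, 0, 5], [0.4, 2, 0, 0, 0, 0, 5], [0.4, 2, 0, 0, 0, 0, 5], [0, 0, 0, 0, 0, 0, 5]])

```text
clock: 7.3
position: [0.5743, 0.0274, 0.0361]
tool_rot: [0.966, 1.569, -0.786]
force: [-2.2, -5.8, 10.5]
grip_width: 0.0144
```

```bash
python3 - <<'E'
from h import *
s,R=st(); im=grab('wrist','w3.png'); im2=grab('side','s3.png');
b=cv2.resize(im2[120:250,170:330],None,fx=4,fy=4,interpolation=cv2.INTER_CUBIC)
cv2.imwrite('pics/v3.png',cv2.resize(im,None,fx=1.5,fy=1.5)[:,:,::-1]); cv2.imwrite('pics/v3b.png',b[:,:,::-1])
E
```

```text
t 7.3 p [574.3  27.4  36.1] xt [ 0.001 -0.001 -1.   ] yt [ 0.984 -0.18   0.001] jawyaw -10.36 w 14.4 F [-2.2 -5.8 10.5] M [-0.8   0.31 -0.  ]
q [-0.28  0.73  0.18  1.87 -0.23  0.56 -0.13]
```

View pics/v3.png

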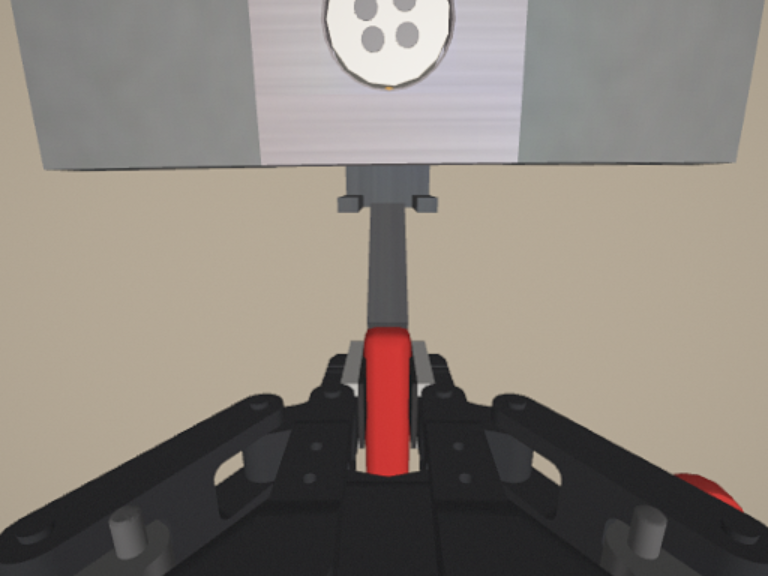

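>>> play_rows(deltas=[[1.2, -0.2, 1.2, 0, 0, 0.6, 5], [0.7, 4, 0, 0, 0, 0, 5], [0.4, 2, 0, 0, 0, 0, 5], [0, 0, 0, 0, 0, 0, 5]])

```text
clock: 7.9
position: [0.5762, 0.0348, 0.0367]
tool_rot: [-2.391, 1.571, 2.153]
force: [0.7, 0.4, -1.3]
grip_width: 0.0142
```

>>> play_rows(deltas=[[0.2, 1.5, 0, 0, 0, 0, 5], [0, 0, 0, 0, 0, 0, 5]])

```text
clock: 8.15
position: [0.5764, 0.036, 0.0368]
tool_rot: [-2.172, 1.571, 2.372]
force: [-0.1, 0.7, -1.8]
grip_width: 0.0144
```

>>> play_rows(deltas=[[0.2, 1.5, 0, 0, 0, 0, 5], [0, 0, 0, 0, 0, 0, 5]])

```text
clock: 8.4
position: [0.5766, 0.0374, 0.0369]
tool_rot: [-2.769, 1.571, 1.774]
force: [-0.3, 0.5, -0.1]
grip_width: 0.0141
```

>>> play_rows(deltas=[[0.2, 1.5, 0, 0, 0, 0, 5], [0.2, 1.2, 0, 0, 0, 0, 5], [0, 0, 0, 0, 0, 0, 5]])

```text
clock: 8.78
position: [0.5766, 0.0379, 0.0369]
tool_rot: [-0.141, 1.569, -1.882]
force: [-2.4, -11.6, 1.0]
grip_width: 0.0143
```

```bash
python3 - <<'E'
from h import *
s,R=st(); im=grab('wrist','w4.png')
cv2.imwrite('pics/v4.png',cv2.resize(im[20:180,120:400],None,fx=2.5,fy=2.5)[:,:,::-1])
E
```

```text
t 8.78 p [576.6  37.9  36.9] xt [-0.001 -0.002 -1.   ] yt [ 0.986 -0.169 -0.   ] jawyaw -9.75 w 14.3 F [ -2.4 -11.6   1. ] M [-2.29  0.48  0.09]
q [-0.3   0.73  0.18  1.86 -0.22  0.57 -0.14]
```

View pics/v4.png

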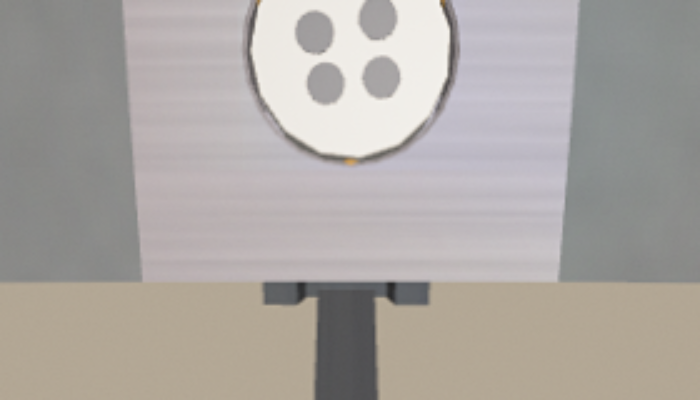

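Lugs butted (force −11.6 N) and square; the lever sits ~1.2 mm left of the bore centre. First probe press.

>>> play_rows(deltas=[[-0.1, -0.8, -0.5, 0, 0, 0, 5], [-0.2, -1.2, -2.3, 1.97, -0.34, 0, 5], [-0.2, -1.1, -2.3, 1.97, -0.34, 0, 5], [-0.2, -1.05, -2.3, 1.97, -0.34, 0, 5], [0, 0, 0, 0, 0, 0, 5]])

```text
clock: 9.45
position: [0.5765, 0.0346, 0.0298]
tool_rot: [3.134, 1.466, 1.393]
force: [-1.8, -4.4, 6.9]
grip_width: 0.014
```

```bash
python3 - <<'E'
from h import *
st()
E
```

```text
t 9.45 p [576.5  34.6  29.8] xt [ 0.019  0.103 -0.994] yt [ 0.985 -0.17   0.001] jawyaw -9.79 w 14.0 F [-1.8 -4.4  6.9] M [-0.77  0.29 -0.13]
q [-0.15  0.73  0.07  1.88 -0.29  0.52 -0.02]
```

>>> play_rows(deltas=[[-0.17, -1.0, -2.25, 1.97, -0.34, 0, 5], [-0.15, -0.9, -2.3, 1.97, -0.34, 0, 5], [0, 0, 0, 0, 0, 0, 5]])

```text
clock: 9.82
position: [0.5765, 0.0332, 0.0252]
tool_rot: [3.134, 1.396, 1.393]
force: [0.7, -3.6, 6.3]
grip_width: 0.0143
```

```bash
python3 - <<'E'
from h import *
s,R=st(); im=grab('wrist','w5.png'); 
cv2.imwrite('pics/v5.png',cv2.resize(im[0:240,100:420],None,fx=2.2,fy=2.2)[:,:,::-1])
E
```

```text
t 9.82 p [576.5  33.2  25.2] xt [ 0.031  0.171 -0.985] yt [ 0.985 -0.17   0.001] jawyaw -9.77 w 14.3 F [ 0.7 -3.6  6.3] M [-0.46 -0.07 -0.16]
q [-0.05  0.73 -0.02  1.89 -0.34  0.5   0.06]
```

View pics/v5.png

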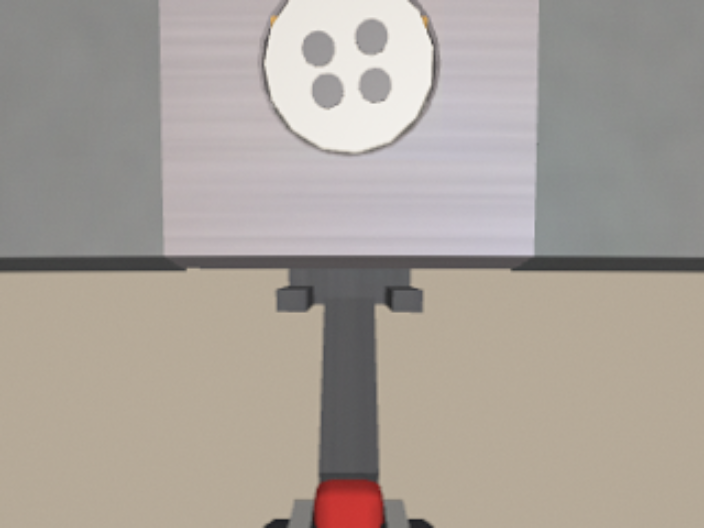

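>>> play_rows(deltas=[[-0.14, -0.8, -2.3, 1.97, -0.34, 0, 5], [-0.13, -0.75, -2.35, 1.97, -0.34, 0, 5], [-0.12, -0.66, -2.35, 1.97, -0.34, 0, 5], [-0.1, -0.57, -2.4, 1.97, -0.34, 0, 5], [0, 0, 0, 0, 0, 0, 5]])

```text
clock: 10.5
position: [0.5761, 0.0307, 0.0158]
tool_rot: [3.137, 1.256, 1.396]
force: [0.2, -2.8, 6.6]
grip_width: 0.0143
```

>>> play_rows(deltas=[[0, -0.3, -1.6, 0.98, -0.17, 0, 5], [0, 0, -1, 0, 0, 0, 5], [0, 0, 0, 0, 0, 0, 5]])

```text
clock: 10.88
position: [0.5765, 0.0311, 0.0151]
tool_rot: [3.134, 1.239, 1.394]
force: [-9.8, -5.3, 44.2]
grip_width: 0.0144
```

```bash
python3 - <<'E'
from h import *
s,R=st(); im=grab('wrist','w6.png'); im2=grab('side','s6.png')
a=cv2.resize(im[0:240,120:400],None,fx=1.8,fy=1.8)
b=cv2.resize(im2[135:215,200:290],None,fx=4.8,fy=4.8,interpolation=cv2.INTER_CUBIC)[:432]
c=np.zeros((432,a.shape[1]+b.shape[1],3),np.uint8);c[:a.shape[0],:a.shape[1]]=a[:432];c[:b.shape[0],a.shape[1]:]=b
c=cv2.resize(c,None,fx=.82,fy=.82) if c.shape[1]>800 else c
cv2.imwrite('pics/v6.png',c[:,:,::-1])
E
```

```text
t 10.88 p [576.5  31.1  15.1] xt [ 0.057  0.321 -0.945] yt [ 0.986 -0.168  0.003] jawyaw -9.68 w 14.4 F [-9.8 -5.3 44.2] M [1.53 1.63 0.46]
q [ 0.17  0.77 -0.2   1.89 -0.42  0.47  0.24]
```

View pics/v6.png

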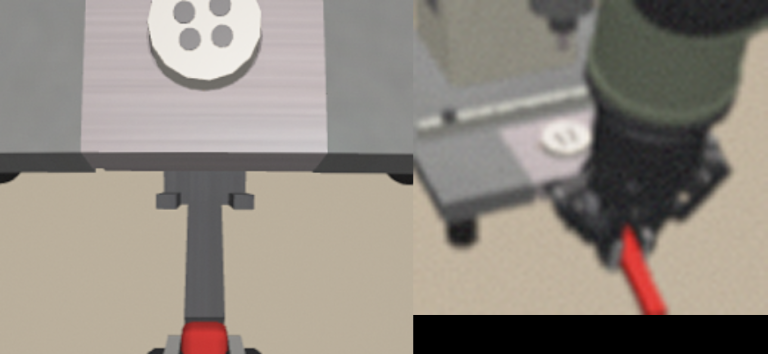

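>>> play_rows(deltas=[[0, 0.3, 2.6, -0.98, 0.17, 0, 5], [0.22, 1.23, 4.75, -3.94, 0.68, 0, 5], [0.27, 1.55, 4.65, -3.94, 0.68, 0, 5], [0.32, 1.9, 4.55, -3.94, 0.68, 0, 5], [0.4, 2.0, 4.6, -3.94, 0.68, 0, 5], [0.2, 1.0, 2.5, -1.97, 0.34, 0, 5], [0, 0, 0, 0, 0, 0, 5]])

```text
clock: 11.85
position: [0.5772, 0.0378, 0.0369]
tool_rot: [0.347, 1.567, -1.392]
force: [1.0, -9.1, 2.5]
grip_width: 0.0144
```

```bash
python3 - <<'E'
from h import *
s,R=st()
E
```

```text
t 11.85 p [577.2  37.8  36.9] xt [ 0.001 -0.004 -1.   ] yt [ 0.986 -0.168  0.001] jawyaw -9.65 w 14.4 F [ 1.  -9.1  2.5] M [-1.91 -0.15 -0.17]
q [-0.3   0.73  0.19  1.86 -0.23  0.57 -0.14]
```

>>> play_rows(deltas=[[-1.7, -9.8, 0.3, 0, 0, 0, 5], [-4, -23.5, 0, 0, 0, 0, 5], [-4, -23.5, 0, 0, 0, 0, 5], [-4, -23.5, 0, 0, 0, 0, 5], [-10, -25, 2, 0, 0, 0, 5], [-25, -15, 0, 0, 0, 0, 5], [-25, 0, 0, 0, 0, 0, 5], [-10, 0, -2.3, 0, 0, 0, 5]])

```text
clock: 12.85
position: [0.492, -0.0818, 0.0366]
tool_rot: [-1.55, 1.57, 2.993]
force: [1.4, -1.1, 0.7]
grip_width: 0.0144
```

>>> play_rows(deltas=[[0, 0, 0, 0, 0, 0, 5], [0, 0, 0, 0, 0, 0, 40], [0, 0, 0, 0, 0, 0, 60]])

```text
clock: 13.22
position: [0.4939, -0.0813, 0.0366]
tool_rot: [1.804, 1.57, 0.065]
force: [0.8, -0.2, -0.2]
grip_width: 0.05
```

```bash
python3 - <<'E'
from h import *
s,R=st()
E
```

```text
t 13.22 p [493.9 -81.3  36.6] xt [ 0.001  0.    -1.   ] yt [ 0.986 -0.167  0.001] jawyaw -9.64 w 50.0 F [ 0.8 -0.2 -0.2] M [ 0.01  0.01 -0.01]
q [-0.06  0.65  0.15  2.06 -0.21  0.44  0.07]
```

>>> play_rows(deltas=[[0, 0, 40, 0, 0, 0, 60], [0, 0, 50, 0, 0, 0, 60], [10, 15, 15, 6, -1, 0, 56], [15, 25, 5, 7.5, -1.3, 0, 56], [15, 25, 0, 7.5, -1.3, 0, 56], [15, 25, 0, 7.5, -1.3, 0, 56], [15, 25, 0, 7.5, -1.3, 0, 56], [15, 25, 0, 7.5, -1.3, 0, 56]])

```text
clock: 14.22
position: [0.5794, 0.0588, 0.1471]
tool_rot: [3.137, 0.796, 1.398]
force: [0.2, 0.0, -0.4]
grip_width: 0.0562
```

```bash
cat > pad.py <<'E'
from h import *
s,R=st(); C=cam('wrist'); im=grab('wrist','w7.png')
print('tilt',np.degrees(np.arccos(-R[2,0])).round(2))
hs=cv2.cvtColor(im,cv2.COLOR_RGB2HSV)
print(proj(C,(.5957,.1411,.0565)))
m=cv2.inRange(hs,(0,0,200),(60,40,255)); k,l,sta,ce=cv2.connectedComponentsWithStats(m)
for i in range(1,k):
    if sta[i,4]>300:
        cn=cv2.findContours((l==i).astype(np.uint8),cv2.RETR_EXTERNAL,cv2.CHAIN_APPROX_NONE)[0][0]
        h=cv2.convexHull(cn)[:,0]
        P=np.array([plane(C,p,.0565)[:2] for p in h.astype(float)],np.float32)
        (c,r)=cv2.minEnclosingCircle(P); print(sta[i],'c',np.round(c,4),'r',round(r,4))
E
python3 pad.py
```

```text
t 14.22 p [579.4  58.8 147.1] xt [ 0.12   0.689 -0.715] yt [ 0.986 -0.169  0.003] jawyaw -9.74 w 56.2 F [ 0.2  0.  -0.4] M [-0.73  0.19  0.03]
q [ 0.42  0.69 -0.31  1.87 -0.85  0.81  0.67]
tilt 44.39
[[259.8350893  194.29483531]]
[ 401   15  111  159 3067] c [0.8905 0.2841] r 0.1637
[  0  17  52  23 644] c [0.2639 0.5254] r 0.044
[   0   33   76   73 2729] c [0.3094 0.4099] r 0.0834
[197 151 125   6 638] c [0.6035 0.1906] r 0.0698
[242 181  36  33 779] c [0.5943 0.1386] r 0.0193
[483 226  29  26 468] c [0.8191 0.0542] r 0.0189
```

>>> play_rows(deltas=[[4, 22, -22, 0, 0, 0, 54], [4, 22, -22, 0, 0, 0, 54], [4, 22, -22, 0, 0, 0, 54], [3, 14, -14, 0, 0, 0, 54], [1, 6, -6, 0, 0, 0, 54], [1, 3, -4, 0, 0, 0, 54], [0, 0, 0, 0, 0, 0, 54]])

```text
clock: 15.15
position: [0.5955, 0.147, 0.0568]
tool_rot: [3.139, 0.801, 1.399]
force: [-0.6, -0.4, -0.6]
grip_width: 0.0541
```

```bash
python3 pad.py; python3 -c "
import cv2;im=cv2.imread('pics/w7.png');cv2.imwrite('pics/v7.png',cv2.resize(im,None,fx=1.4,fy=1.4))"
```

```text
t 15.15 p [595.5 147.   56.8] xt [ 0.119  0.686 -0.718] yt [ 0.986 -0.169  0.002] jawyaw -9.72 w 54.1 F [-0.6 -0.4 -0.6] M [-0.72  0.1  -0.01]
q [ 0.32  0.86 -0.41  1.88 -0.97  0.57  0.76]
tilt 44.13
[[259.90869739 252.66325301]]
[140   0  25  27 323] c [0.5359 0.4137] r 0.028
[  395    16   117   328 24519] c [0.7796 0.2158] r 0.1579
[    0    22   128   326 27166] c [0.4211 0.271 ] r 0.1614
[ 209  212   85   83 3627] c [0.5893 0.1469] r 0.029
[312 227  25  41 326] c [0.6311 0.1389] r 0.0126
[180 228  26  40 334] c [0.5588 0.1509] r 0.0121
[  97  335   60   49 1031] c [0.5234 0.0995] r 0.0158
[ 360  336   60   48 1015] c [0.648  0.0782] r 0.0159
```

View pics/v7.png

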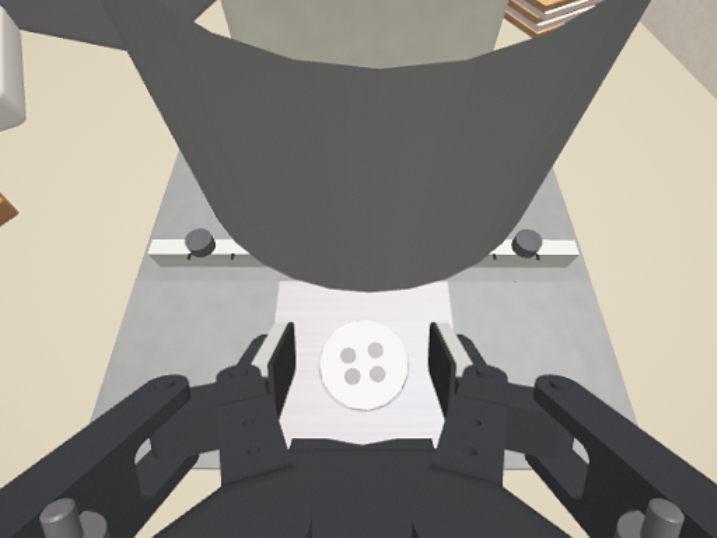

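>>> play_rows(deltas=[[0.5, 1, 0, 0, 0, 0, 44], [0, 0, 0, 0, 0, 0, 34], [0, 0, 0, 0, 0, 0, 25], [0, 0, 0, 0, 0, 0, 25], [0, 0, 0, 0, 0, 0, 25], [0, 0, 0, 0, 0, 0, 25]], grip_force=70)

```text
clock: 15.95
position: [0.5959, 0.1483, 0.0566]
tool_rot: [3.139, 0.801, 1.4]
force: [2.6, -1.8, -1.3]
grip_width: 0.0305
```

```bash
python3 pad.py|head -3
```

```text
t 15.95 p [595.9 148.3  56.6] xt [ 0.119  0.686 -0.718] yt [ 0.986 -0.169  0.002] jawyaw -9.71 w 30.5 F [ 2.6 -1.8 -1.3] M [-1.14 -0.3  -0.38]
q [ 0.32  0.86 -0.41  1.88 -0.97  0.57  0.76]
tilt 44.13
```

>>> play_rows(deltas=[[0, 0, 0, 0, 0, 0, 25], [0, 0, 0, 0, 0, 0, 25]])

```text
clock: 16.25
position: [0.5958, 0.1484, 0.0566]
tool_rot: [3.139, 0.801, 1.4]
force: [2.4, -1.6, -0.5]
grip_width: 0.0306
```

```bash
python3 - <<'E'
from h import *
s,R=st(); im=grab('wrist','w8.png'); C=cam('wrist')
hs=cv2.cvtColor(im,cv2.COLOR_RGB2HSV)
m=cv2.inRange(hs,(0,0,215),(60,40,255)); m[:, :180]=0; m[:,340:]=0; m[:200]=0
# print mask ascii downsampled
for r in range(205,320,4): print(r,''.join('#' if m[r,c] else ('.' if hs[r,c,2]>90 else ' ') for c in range(190,330,2)))
E
```

```text
t 16.25 p [595.8 148.4  56.6] xt [ 0.119  0.686 -0.718] yt [ 0.986 -0.169  0.002] jawyaw -9.7 w 30.6 F [ 2.4 -1.6 -0.5] M [-1.16 -0.36 -0.47]
q [ 0.32  0.86 -0.41  1.88 -0.97  0.57  0.76]
205 ......#...............................................................
209 ....###..##..................................................##..#....
213 .....###..##...##...##......................................####......
217 ....#....##....#.#..###.....#.......#.......#.......#.........#.##....
221 .........###...##........##.#..#....#....#...............#.#......#...
225 ...####.###..###.#....##..##...#..#....#.#.......#..##.#...##.##..#...
229 ...#.##...#.#.#####  ........#...........#......  #####.....#.........
233 .....##.....######.  #...#.###################..  .#####...#..........
237 .....###..  .####.   .#######################...   .####.  ...........
241 ...##..     #####    ##########################.   .#####     .....#..
245 ..##.#.    .####.    ###########################    .####.    ........
249 ...##.    .#####     ###############.....#######     #####.     ......
253 ...#    
[... 529 characters left out ...]
       .###########################...                    
285                    .#..######################.....                    
289                   .##...###################........                   
293                   ..######.....####.###............                   
297                .  ....#...#...##...................  .                
301               .........................................               
305               .................#.......................               
309               .#..#.#........#.........................               
313                ....................#..................                
317                                 .....
```

>>> play_rows(deltas=[[0, 0, 1, 0, 0, 0, 25], [0, 0, 1.5, 0, 0, 0, 25], [0, 0, 1.5, 0, 0, 0, 25], [0, 0, 0, 0, 0, 0, 25]])

```text
clock: 16.8
position: [0.5958, 0.1488, 0.0611]
tool_rot: [3.139, 0.8, 1.4]
force: [2.8, -2.4, 2.9]
grip_width: 0.0308
```

```bash
cat > as.py <<'E'
from h import *
import sys
s,R=st(); im=grab('wrist',sys.argv[1]); C=cam('wrist')
hs=cv2.cvtColor(im,cv2.COLOR_RGB2HSV)
for r in range(213,320,5): print(r,''.join('#' if hs[r,c,2]>215 and hs[r,c,1]<40 else ('.' if hs[r,c,2]>90 else ' ') for c in range(190,330,2)))
E
python3 as.py w9.png
```

```text
t 16.8 p [595.8 148.8  61.1] xt [ 0.118  0.687 -0.717] yt [ 0.986 -0.168  0.002] jawyaw -9.67 w 30.8 F [ 2.8 -2.4  2.9] M [-0.58 -0.25 -0.32]
q [ 0.32  0.85 -0.41  1.88 -0.97  0.57  0.75]
213 ......................................................................
218 .....######....................................................###....
223 ....###############....................................###########....
228 ....############### .##############...########## .################....
233 ....##############.  ###########################  .###############....
238 ....####.   .####.   ###########################   .####.   .######...
243 ...###.    .#####    ###########################    #####.    .####...
248 ...##.    .#####     ################.##.#######    .#####.    .###...
253 ...#     .#####.     ######....#####.###########     .#####.    .###..
258 ...         .##      ######....#################      ##..         ...
263              .#      ##################.########      #.              
268                     .#######.....####.....######.                     
273                     ########.....#####...########                     
278                    .#############################                     
283                    ###############################                    
288                   .###############################.                   
293                   .##########..####################  .                
298                . .#################################. .                
303               .#######################################.               
308               .#######################################.               
313                .........#####################.........                
318
```

>>> play_rows(deltas=[[0, 0, 1.5, 0, 0, 0, 25], [0, 0, 2, 0, 0, 0, 25], [-0.3, -1.7, 2.5, 0, 0, 0, 25], [-0.8, -5, 5, 0, 0, 0, 25], [-2, -12, 10, 0, 0, 0, 25], [-4, -22, 18, 0, 0, 0, 25], [-4, -22, 18, 0, 0, 0, 25], [-4, -22, 18, 0, 0, 0, 25]])

```text
clock: 17.85
position: [0.5802, 0.0621, 0.1368]
tool_rot: [3.139, 0.801, 1.399]
force: [-0.7, 0.2, -0.2]
grip_width: 0.0303
```

```bash
python3 as.py w10.png
```

```text
t 17.85 p [580.2  62.1 136.8] xt [ 0.119  0.686 -0.718] yt [ 0.986 -0.169  0.002] jawyaw -9.73 w 30.3 F [-0.7  0.2 -0.2] M [-0.71  0.12 -0.  ]
q [ 0.41  0.71 -0.32  1.87 -0.86  0.79  0.68]
213 ......................................................................
218 ......................................................................
223 ......................................................................
228 ...................  ...........................  ....................
233 ...................  .......#############.......  ....................
238             ......    ..####################....   ......             
243 .......     .....    .#########################.    ......    ........
248 ......     .....     ###############.....#######     .....     .......
253 ....      ......     #####......####......######     ......      .....
258 ..          ...      #####......################      ...          ...
263              ..      #################...#######      ..              
268                     .######......###......######.                     
273                     #######......####.....#######                     
278                     .###########################.                     
283                    ....#######################....                    
288                    .......#################.......                    
293                   ................##...............                   
298                .  .................................  .                
303               .........................................               
308               .........................................               
313                       .........................                       
318
```

```bash
python3 - <<'E'
from h import *
C=cam('scene'); im=cv2.imread('pics/scene0.png'); h=cv2.cvtColor(im,cv2.COLOR_BGR2HSV)
m=cv2.inRange(h,(20,90,80),(36,255,255)); k,l,s,c=cv2.connectedComponentsWithStats(m); i=1+np.argmax(s[1:,4])
r=cv2.boxPoints(cv2.minAreaRect(np.argwhere(l==i)[:,::-1].astype(np.float32)))
P=[plane(C,p,.02).round(3)[:2] for p in r];print(s[i],P,np.mean(P,0))
E
```

```text
[ 132  228   58   57 1801] [array([ 0.426, -0.457]), array([ 0.413, -0.322]), array([ 0.535, -0.315]), array([ 0.544, -0.444])] [ 0.4795 -0.3845]
```

>>> play_rows(deltas=[[7.3, -56.6, 0, 0, 0, -5.6, 25], [1.7, -57.5, 0, 0, 0, -5.6, 25], [-3.9, -57.4, 0, 0, 0, -5.6, 25], [-9.6, -57.7, 0, 0, 0, -5.6, 25], [-15.4, -56.9, 0, 0, 0, -5.6, 25], [-20.7, -55, 0, 0, 0, -5.6, 25], [-26.2, -53, 0, 0, 0, -5.6, 25], [-31.6, -51.1, 0, 0, 0, -5.6, 25]])

```text
clock: 18.9
position: [0.4807, -0.3836, 0.1363]
tool_rot: [3.139, 0.8, 0.614]
force: [-0.1, -0.9, -0.2]
grip_width: 0.0308
```

```bash
python3 as.py w11.png; python3 - <<'E'
from h import *
im=cv2.imread('pics/w11.png');C=cam('wrist');h=cv2.cvtColor(im,cv2.COLOR_BGR2HSV)
m=cv2.inRange(h,(20,90,60),(36,255,255));k,l,s,c=cv2.connectedComponentsWithStats(m);i=1+np.argmax(s[1:,4])
r=cv2.boxPoints(cv2.minAreaRect(np.argwhere(l==i)[:,::-1].astype(np.float32)));print(s[i],[plane(C,p,.02).round(3)[:2] for p in r])
hu=cv2.convexHull(np.argwhere(l==i)[:,::-1].astype(np.int32));ap=cv2.approxPolyDP(hu,8,True)[:,0];print([(p.tolist(),plane(C,p.astype(float),.028).round(3)[:2].tolist()) for p in ap])
E
```

```text
t 18.9 p [ 480.7 -383.6  136.3] xt [ 0.569  0.401 -0.718] yt [ 0.578 -0.816  0.002] jawyaw -54.7 w 30.8 F [-0.1 -0.9 -0.2] M [-0.46  0.63 -0.06]
q [ 1.01  0.72 -0.08  1.81 -1.    0.9   0.75]
213 ......................................................................
218 ......................................................................
223 ......................................................................
228 ...................  ...........................  ....................
233 ...................  ........###########........  ....................
238 .........   ......   ...####################....   ......   ..........
243 .......     .....    .#########################.    ......    ........
248 ......     .....     ###############.....#######     .....     .......
253 ....      ......     #####......####......######     ......      .....
258 ..          ...      #####......################      ...          ...
263              ..      #################...#######      ..              
268                     .######......###......######.                     
273      
[... 293 characters left out ...]
3                   .................#...............                   
298                .  .................................  .                
303               .........................................               
308               .........................................               
313                .......................................                
318                                                                       
[ 218  274   81   44 2034] [array([ 0.456, -0.356]), array([ 0.503, -0.418]), array([ 0.471, -0.439]), array([ 0.428, -0.38 ])]
[([298, 312], [0.472, -0.436]), ([219, 313], [0.432, -0.379]), ([229, 276], [0.462, -0.367]), ([287, 274], [0.495, -0.411])]
```

>>> play_rows(deltas=[[1, 0, -35, 0, 0, 0, 25], [0, 0, -35, 0, 0, 0, 25], [0, 0, -25, 0, 0, 0, 25], [0, 0, -12, 0, 0, 0, 25], [0, 0, -6, 0, 0, 0, 25], [0, 0, -2, 0, 0, 0, 25], [0, 0, 0, 0, 0, 0, 25]])

```text
clock: 19.82
position: [0.4834, -0.3816, 0.0212]
tool_rot: [3.138, 0.8, 0.618]
force: [-0.4, -0.5, -1.2]
grip_width: 0.0305
```

>>> play_rows(deltas=[[0, 0, 0, 0, 0, 0, 40], [0, 0, 0, 0, 0, 0, 50], [0, 0, 0, 0, 0, 0, 54], [0, 0, 0, 0, 0, 0, 54], [-6, -4, 8, 0, 0, 0, 54], [-12, -8, 20, 0, 0, 0, 54], [-12, -8, 30, 0, 0, 0, 54], [-12, -8, 30, 0, 0, 0, 54]])

```text
clock: 20.82
position: [0.4402, -0.4099, 0.1099]
tool_rot: [3.14, 0.801, 0.618]
force: [0.3, -0.1, -0.2]
grip_width: 0.054
```

>>> play_rows(deltas=[[-10, -7, 30, 0, 0, 0, 54], [0, 0, 20, 0, 0, 0, 54], [0, 0, 0, 0, 0, 0, 54]])

```text
clock: 21.2
position: [0.4317, -0.4166, 0.16]
tool_rot: [3.136, 0.8, 0.616]
force: [0.2, -0.6, 0.5]
grip_width: 0.0539
```

```bash
python3 - <<'E'
from h import *
st(); im=grab('wrist','w12.png'); sc=grab('scene','sc12.png'); sd=grab('side','sd12.png')
a=cv2.resize(sd[150:380,220:400],(400,511)); b=cv2.resize(sc[150:330,120:300],(400,400))
c=np.zeros((511,800,3),np.uint8); c[:,:400]=a; c[:400,400:]=b
cv2.imwrite('pics/v12.png',c[:,:,::-1])
E
```

```text
t 21.2 p [ 431.7 -416.6  160. ] xt [ 0.568  0.403 -0.718] yt [ 0.581 -0.814  0.004] jawyaw -54.47 w 53.9 F [ 0.2 -0.6  0.5] M [-0.44  0.59 -0.03]
q [ 1.08  0.69 -0.03  1.78 -0.93  1.01  0.76]
```

View pics/v12.png

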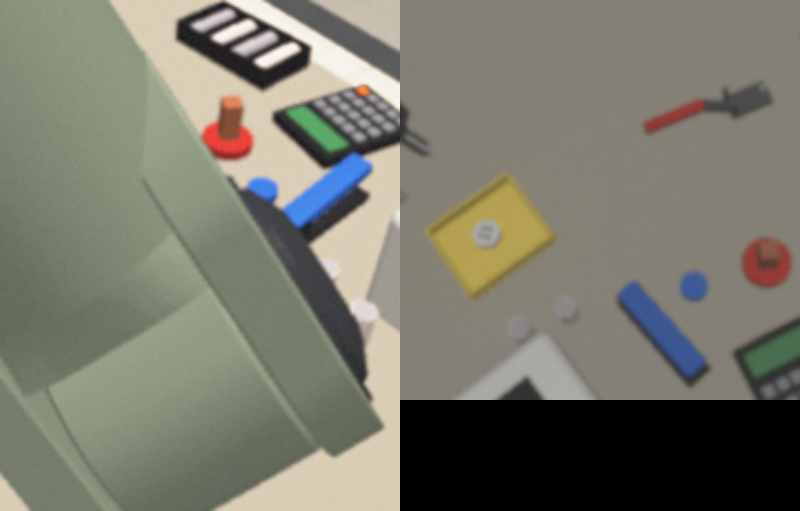

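The last view shows the pad flat near the middle of the dish, at (487,233) in the crop. The lever lies on its foot, well clear of the drill, and the other things are where they were.

```bash
python3 -c "
from h import *
print(workorder.job_done()); st()"
```

```text
the job is handed in; nothing more can be done
None
the job is handed in; nothing more can be done
```

The job is done and handed in at 21.2 s of the 69 s allowed; the hand-in reports no verdict.

**What I did:** I slid the lever's foot under the base until the lugs butted, at about 12 N. The first press found the slot, with the lever about 1.2 mm left of the bore's middle. I rocked the lever about 19°, until the handle end met the desk at about 44 N on the wrist, and the camera showed the pad standing proud. I drew the lever out and left it on its foot. Then I took the pad with the hand leaning 44°, lifted it out and laid it in the dish.

**Last checks:**
- The scene view shows the pad flat, near the middle of the dish.
- The lever lies on its foot with its pin about 124 mm in front of the bore (computed from where I released it).
- The seal, stapler, coin rolls and blue pad look unmoved. The brush was outside that last view, but the arm did not go near it low down.
- The gripper is open and touching nothing (wrist force under 1 N).

**What disagreed:**
- The jaw width read 30.5 mm on the 36 mm pad (and 14.4 mm on the 16 mm handle). The pad still moved with the hand and stayed held, so I carried on.
- The camera put the bore about 3 mm short of where the lugs actually butted. I aimed the pad grasp between the two.
- My colour mask for the dish was cut off in the wrist view, so I used the dish centre from the scene and side views, which agreed to about 6 mm.

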